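# Gauge the offcuts and sort them by thickness

## Task

Check the thickness of each pine block that lies in front of the gauge (not the ones by the vice), shortest block first: lay it flat on the sled, slide the sled along its track (never lifting it) to the gauge mark and press the gauge button gently down until the foot rests on the block for half a second to read its height. Blocks of 30 mm or more go into the tray with the high ends, thinner ones into the tray that is low all round; at the end the sled is back at the load mark with nothing on it and the gauge is up.

Things in the scene. Friction and masses are not known exactly. Their poses are not given: they have to be found in the camera images.
- square_centre (a point): almost square pine block, 40 (x) x 38 (y) x 34 mm (z), the shortest; the point is its centre, half-way up; own y is its length, z its thickness (up while it lies flat). Absent in some starts
- short_centre (a point): short pine offcut, 40 (x) x 55 (y) x 20 mm (z); the point is its centre, half-way up; own y is its length, z its thickness (up while it lies flat). Absent in some starts
- middle_centre (a point): middle-length pine offcut, 48 (x) x 75 (y) x 28 mm (z); the point is its centre, half-way up; own y is its length, z its thickness (up while it lies flat). Absent in some starts
- long_centre (a point): long pine block, 45 (x) x 100 (y) x 32 mm (z), the longest; the point is its centre, half-way up; own y is its length, z its thickness (up while it lies flat). Absent in some starts
- gauge (a joint): height gauge: how far its sprung plunger has been lowered, m; 0 = fully up, grows to 0.050 downward. The foot stands 52 mm above the sled's top when up, so block thickness = 0.052 - value. A spring pushes it back up: about 1 N net at the top, 50 N/m more on the way down (about 2.5 N at 30 mm)
- gauge_top (a point): centre of the top of the gauge's black push button (round, 32 mm across, 12 mm high), 180 mm above the bench when up; press it straight down. The fixed grey arm (20 mm wide, along the station's x) that guides the plunger lies at 92 to 116 mm above the bench and is carried by a steel column 78 mm behind (station +x), top 114 mm; a thin scale plate stands on it 24 mm behind the button's axis, up to 176 mm
- gauge_foot (a point): middle of the underside of the gauge's round foot (18 mm across), 72 mm above the bench when up
- gauge_mark (a point): the gauge mark of the fixed station, straight under the foot: where the middle of the sled's pad must stand for reading; at the height of the sled's top (20 mm). Station axes: x away from the robot, y along the track to the left, z up. The track is 84 mm wide between two rails (outside 96 mm, 16 mm high), open for sliding along y, with end stops about 11 mm past the marks
- load_mark (a point): the load mark, 120 mm along +y from the gauge mark, out from under the gauge arm: where the pad's middle stands for loading and unloading; same height and axes
- sled_pad (a point): middle of the loading pad of the loose sled (aluminium plate 80 (x) x 150 (y) x 10 mm, 0.6 kg, in the track); the point lies on its top, 20 mm above the bench; the pad reaches 45 mm to both sides along y; same axes as the station
- sled_grip (a point): where to grip the sled's upright steel post (22 mm diameter, standing 42 mm above the sled's top, 90 mm along +y from the pad's middle): on its axis, 24 mm above the sled's top, 44 mm above the bench
- high_tray_floor (a point): loose wooden tray with high ends (two end boards 50 mm high, one at each short side), inside 100 (x) x 180 (y) mm, long sides 18 mm high, walls 5 mm, floor 5 mm thick; the point is the middle of its inner floor; y along its length
- low_tray_floor (a point): loose wooden tray that is low all round (18 mm), inside 100 (x) x 180 (y) mm, walls 5 mm, floor 5 mm thick; the point is the middle of its inner floor; y along its length
There are look-alikes about, which are no part of the job. Leave any orange look-alike of the part that bears middle_centre alone.

How it is judged (in metres and radians):
On the way, in this order (a step that is already met when the one before it is completed fails the run):
1. the square block has been read: it lies flat on the sled, within 25 mm of the gauge mark, and the gauge foot is pressed on the block (contact force between gauge and square_block above 0.5 N and contact force between sled and square_block above 0.3 N and angle between square_centre's own z axis and vertical below 0.1 rad and horizontal distance between square_centre and gauge_mark below 0.025 m and z of gauge_foot in the frame of square_centre between 0.0145 and 0.0195 m), for 0.3 s.
2. the short block has been read: it lies flat on the sled, within 25 mm of the gauge mark, and the gauge foot is pressed on the block (contact force between gauge and short_block above 0.5 N and contact force between sled and short_block above 0.3 N and angle between short_centre's own z axis and vertical below 0.1 rad and horizontal distance between short_centre and gauge_mark below 0.025 m and z of gauge_foot in the frame of short_centre between 0.0075 and 0.0125 m), for 0.3 s.
3. the middle block has been read: it lies flat on the sled, within 25 mm of the gauge mark, and the gauge foot is pressed on the block (contact force between gauge and middle_block above 0.5 N and contact force between sled and middle_block above 0.3 N and angle between middle_centre's own z axis and vertical below 0.1 rad and horizontal distance between middle_centre and gauge_mark below 0.025 m and z of gauge_foot in the frame of middle_centre between 0.0115 and 0.0165 m), for 0.3 s.
4. the long block has been read: it lies flat on the sled, within 25 mm of the gauge mark, and the gauge foot is pressed on the block (contact force between gauge and long_block above 0.5 N and contact force between sled and long_block above 0.3 N and angle between long_centre's own z axis and vertical below 0.1 rad and horizontal distance between long_centre and gauge_mark below 0.025 m and z of gauge_foot in the frame of long_centre between 0.0135 and 0.0185 m), for 0.3 s.
At the end, for the whole second after the job is handed in: Every block present lies inside its tray at rest (centre within the tray walls and less than 34 mm above the tray floor): square and long block in the high-ended tray, short and middle block in the low tray; sled pad within 10 mm of the load mark and down in its track; gauge within 4 mm of fully up (x of square_centre in the frame of high_tray_floor between -0.05 and 0.05 m and y of square_centre in the frame of high_tray_floor between -0.09 and 0.09 m and z of square_centre in the frame of high_tray_floor between 0 and 0.034 m and linear speed of each of square_block, short_block, middle_block, long_block below 0.02 m/s and x of short_centre in the frame of low_tray_floor between -0.05 and 0.05 m and y of short_centre in the frame of low_tray_floor between -0.09 and 0.09 m and z of short_centre in the frame of low_tray_floor between 0 and 0.034 m and x of middle_centre in the frame of low_tray_floor between -0.05 and 0.05 m and y of middle_centre in the frame of low_tray_floor between -0.09 and 0.09 m and z of middle_centre in the frame of low_tray_floor between 0 and 0.034 m and x of long_centre in the frame of high_tray_floor between -0.05 and 0.05 m and y of long_centre in the frame of high_tray_floor between -0.09 and 0.09 m and z of long_centre in the frame of high_tray_floor between 0 and 0.034 m and horizontal distance between sled_pad and load_mark below 0.01 m and height (world z) of sled_pad below 0.025 m and value of joint gauge below 0.004 m); the robot touches nothing.
It fails at once if the sled is lifted more than 10 mm off its track (height (world z) of sled_pad above 0.03 m).
It fails at once if the gauge is pressed on the square block with more than 80 N (contact force between gauge and square_block above 80 N).
It fails at once if the gauge is pressed on the short block with more than 80 N (contact force between gauge and short_block above 80 N).
It fails at once if the gauge is pressed on the middle block with more than 80 N (contact force between gauge and middle_block above 80 N).
It fails at once if the gauge is pressed on the long block with more than 80 N (contact force between gauge and long_block above 80 N).
Of long_block, middle_block, short_block, square_block only 2 to 3 are there at a start; the rules pass over those that are not, and their reading is None.
At some moment in a run one of long_block, middle_block, short_block, square_block may be knocked a few centimetres aside while the robot is not near it.
Once in a run the grip may slacken for a moment while it holds something.
It also fails if it takes over 210 s, if anything falls off the work surface, if the arm or the gripper's body presses on something with over 40 N, if the wrist force passes 120 N, or if a joint passes its speed limit or range.

## Robot

A 7-joint arm with a two-finger parallel gripper is mounted at the origin on a cart in front of the work surface, level with it; the furniture and walls round the work are solid. World frame = base frame: x ahead of the robot, y to its left, z up, the work surface at z = 0. Lengths are in mm, angles in rad, forces in N, time in s.
With the tool pointing down it reaches from about 400 to 925 mm from the base axis. Payload 4.1 kg.
Tool frame: the origin (TCP) lies at the very end of the fingers, on their centre line; the grasp point (between the pads) lies 19 mm behind it; z points along the fingers, y is the line along which they close (so a half turn about z gives the same grasp; the last joint's range is limited). The gripper opens to 85 mm and grips with 20 to 120 N. Pads are 22 mm wide; open, the fingers measure 114 mm over their backs; the gripper's body (76 mm by 85 mm) begins 54 mm behind the grasp point. The pads swing forward as they close: fully open they stand 13 mm farther back than shut.
Start: joints at [1.135, 0.398, 0.045, 1.537, -0.019, 1.207, -0.051], TCP at [214.842, -613.503, 231.347] pointing down, gripper open.
Joint ranges: [-2.82, 2.82], [-0.49, 2.23], [-1.37, 1.46], [0, 2.46], [-1.36, 4.5], [0.23, 2], [-2.94, 2.94]. Speed limits (rad/s): [2.57, 2.57, 3.14, 3.14, 3.14, 3.14, 3.14].

## Interface

Orientations are given as a unit quaternion [w, x, y, z].
In Python, from plant import arm, imaging, job, recognise, masks_of gives the robot as it stands.
- The arm moves only by the shell command python3 -m handwheel 'ROWS' [FORCE]. ROWS is JSON, one flat list of numbers, 5 for each row, row after row: the opening, from -1 (shut) to 1 (fully open), then the shift along the world's x, y, z in mm, then the turn about the world's z in degrees. A call has 1 to 20 rows; each row is the pose to reach, as a shift and turn from the pose commanded when the call began; what a row does not reach only later rows make up. A row lasts 1/10 s, in which the tool goes at most 50 mm and 8.59 degrees, less where a joint would pass 70% of its speed; a pose out of reach is approached as far as the arm can. A call with a gripper value outside its range is refused whole. The fingers move at their own pace and stop on an object; FORCE is the grip in N (left out, the last holds). Time passes only in rows, so rows that repeat a pose let the fingers close. It gives the time, the measured TCP pose, the force, the opening and the grip force at its end, in the units of the state.
- arm.observe(): the state, without advancing time (a new reading comes with each control period).
- imaging.get_image(name): name is "scene" or "top" or "wrist"; returns a dict with "pixels" (480x640x3 uint8, red, green, blue), "depth" (480x640 float32, mm along the optical axis (not along the pixel's ray), 0 where there is no reading), "intrinsics" (3x3 intrinsics, pixels), "dist" ([k1, k2, p1, p2, k3] as OpenCV has them; the pictures are not rectified), "origin" and "rotation" of the camera in the world. Camera axes: x right, y up, looking along -z (the intrinsics and any distortion apply to the point x, -y, -z); pixel columns grow to the right and rows downward; lengths in mm; the calibration is good to about 2 mm. A picture is of the moment at which its call begins.
- job.hand_in(): hands the job in; it is judged then, once.
Trained networks look in a picture, given as the dict that the camera call returned (one of the last four; its "shot" number tells which), for a name from the list of things; names that differ only in an ending like _2 or _b are one class to them, and where a whole thing is asked for, a point or a joint stands for the part that bears it (a point fixed in the world has none). Each returns a list of dicts, best first, with "p" (0 to 1); they miss things now and then, are a little off and sometimes report something else, mostly with a low value. They report only what shows in the picture. A call takes as long as a camera call. They do not tell look-alikes from the thing itself.
- recognise(picture, thing): "location" ([row, column] in pixels, amid what is visible of it).
- masks_of(picture, thing): "pixels" (480x640 bool, what is visible of it) and "location" ([row, column] in pixels, amid what is visible of it).
The state is a dict: "clock": time; "joints": joint angles; "joint_vel": joint speeds; "tau": joint torques, N m; "ee_pos": TCP position; "ee_rot": TCP orientation; "contact_force": force on the tool from outside, world axes, zero at the start; "ft_torque": the same for the moment, N m; "width": finger opening in mm; "gripper_force": force on a finger pad.
Only numpy, scipy, OpenCV 4.12 (cv2) and the standard library are available. Lean on these libraries where they do the work, as an engineer would, in place of code of your own. Each camera call takes 0.05 s, during which the arm holds its last target. There are 200 camera calls.

## Working session

There is one attempt and no reset: what is moved stays moved. The work goes in short steps, Python scripts to look and compute and a shell command to move; the robot and the scene stay as the last step left them, time stands still between calls to the robot, and variables do not carry over. Pictures are saved under pics/ and viewed, at most 14 in all, crops included, and the job is handed in when it is done.

```bash
ls; mkdir -p pics
cat > h.py <<'E'
import numpy as np, cv2
from plant import arm, imaging, job, recognise, masks_of
def cloud(im):
    d=im["depth"]; K=np.array(im["intrinsics"]); v,u=np.nonzero(d>0)
    p=cv2.undistortPoints(np.stack([u,v],1).astype(np.float64)[:,None],K,np.array(im["dist"],float))[:,0]
    z=d[v,u]; c=np.stack([p[:,0]*z,-p[:,1]*z,-z],1)
    w=c@np.array(im["rotation"]).T+np.array(im["origin"])
    P=np.full((480,640,3),np.nan); P[v,u]=w; return P
def save(im,n): cv2.imwrite("pics/"+n+".png",cv2.cvtColor(im["pixels"],cv2.COLOR_RGB2BGR))
def find(im,thing,pm=0.3,P=None):
    P=cloud(im) if P is None else P
    for r in masks_of(im,thing):
        if r["p"]<pm: continue
        m=r["pixels"]; q=P[m]; q=q[~np.isnan(q[:,0])]
        if len(q)<15: continue
        zt=np.percentile(q[:,2],90); t=q[abs(q[:,2]-zt)<6]
        (cx,cy),(a,b),an=cv2.minAreaRect(t[:,:2].astype(np.float32))
        col=np.median(im["pixels"][m],0)
        print(thing,"p%.2f"%r["p"],"px",np.round(r["location"]),"rect c(%.0f %.0f) size %.0f x %.0f ang %.0f"%(cx,cy,a,b,an),"ztop %.0f zmed %.0f"%(zt,np.median(q[:,2])),"rgb",col)
E
python3 - <<'E'
from h import *
im=imaging.get_image("top"); save(im,"top0"); P=cloud(im)
for t in ["square_centre","short_centre","middle_centre","long_centre","gauge_top","sled_pad","sled_grip","high_tray_floor","low_tray_floor"]: find(im,t,0.2,P)
im2=imaging.get_image("scene"); save(im2,"scene0")
s=arm.observe();print(s["clock"],s["ee_pos"],s["ee_rot"],s["width"])
E
```

```text
picsTraceback (most recent call last):
  File "<stdin>", line 2, in <module>
  File "h.py", line 7, in cloud
    w=c@np.array(im["rotation"]).T+np.array(im["origin"])
      ~^~~~~~~~~~~~~~~~~~~~~~~~~~~
ValueError: matmul: Input operand 1 has a mismatch in its core dimension 0, with gufunc signature (n?,k),(k,m?)->(n?,m?) (size 4 is different from 3)
```

View pics/top0.png

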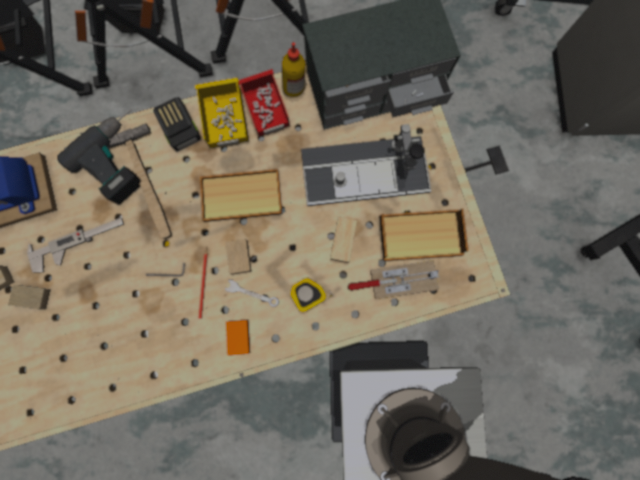

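The top picture shows the station at about (row 172, col 365), with the sled post at (180, 340) and the gauge at (145, 408). The low tray is at (195, 242) and the high-ended tray at (235, 423). Pine blocks lie at (257, 239) and (240, 344), and the orange look-alike at (337, 237). The rotation is a quaternion, so I'll fix the helper.

```bash
sed -i 's/w=c@np.array(im\["rotation"\]).T/q=im["rotation"]; w=c@R.from_quat([q[1],q[2],q[3],q[0]]).as_matrix().T/; 1a from scipy.spatial.transform import Rotation as R' h.py
python3 - <<'E'
from h import *
im=imaging.get_image("top"); P=cloud(im)
for t in ["square_centre","short_centre","middle_centre","long_centre","gauge_top","sled_pad","sled_grip","high_tray_floor","low_tray_floor"]: find(im,t,0.2,P)
im2=imaging.get_image("scene"); save(im2,"scene0");P=cloud(im2)
for t in ["square_centre","short_centre","middle_centre","long_centre","gauge_top"]: find(im2,t,0.2,P)
s=arm.observe();print(s["clock"],s["ee_pos"],s["ee_rot"],s["width"])
E
```

```text
square_centre p0.34 px [177. 364.] rect c(599 89) size 81 x 150 ang 5 ztop 24 zmed 21 rgb [165. 166. 164.]
middle_centre p0.73 px [164. 371.] rect c(644 1) size 103 x 38 ang 20 ztop 107 zmed 12 rgb [69. 70. 72.]
middle_centre p0.72 px [252. 237.] rect c(418 391) size 75 x 49 ang 8 ztop 30 zmed 28 rgb [151. 129. 102.]
middle_centre p0.66 px [337. 237.] rect c(234 391) size 75 x 48 ang 4 ztop 30 zmed 28 rgb [170.  88.  10.]
long_centre p0.74 px [236. 341.] rect c(451 145) size 45 x 98 ang 78 ztop 34 zmed 32 rgb [167. 149. 118.]
gauge_top p0.50 px [152. 415.] rect c(606 -6) size 29 x 28 ang 87 ztop 183 zmed 180 rgb [36. 35. 36.]
sled_pad p0.62 px [177. 368.] rect c(597 89) size 84 x 150 ang 5 ztop 24 zmed 21 rgb [165. 166. 164.]
sled_grip p0.79 px [180. 362.] rect c(598 89) size 81 x 150 ang 4 ztop 24 zmed 21 rgb [165. 166. 164.]
high_tray_floor p0.83 px [236. 424.] rect c(459 -39) size 110 x 190 ang 2 ztop 25 zmed 6 rgb [167. 140.  93.]
low_tray_floor p0.87 px [195. 242.] rect c(568 388) size 112 x 191 ang 4 ztop 17 zmed 6 rgb [167. 140.  93.]
low_tray_floor p0.34 px [160. 368.] rect c(643 3) size 105 x 38 ang 14 ztop 108 zmed 12 rgb [69. 70. 72.]
short_centre p0.61 px [194. 312.] rect c(640 6) size 103 x 38 ang 7 ztop 108 zmed 11 rgb [85. 88. 91.]
middle_centre p0.75 px [376. 300.] rect c(231 391) size 76 x 47 ang 4 ztop 29 zmed 27 rgb [230. 127.  46.]
middle_centre p0.73 px [312. 254.] rect c(413 390) size 77 x 49 ang 7 ztop 29 zmed 27 rgb [204. 181. 149.]
long_centre p0.76 px [251. 328.] rect c(447 145) size 45 x 100 ang 77 ztop 34 zmed 31 rgb [230. 211. 172.]
gauge_top p0.61 px [154. 337.] rect c(602 -4) size 27 x 29 ang 89 ztop 181 zmed 177 rgb [30. 30. 32.]
0.85 [ 214.86625766 -613.52024825  231.38649212] [1.01164589e-04 9.85850240e-01 1.67628435e-01 3.06326633e-05] 85.35088198754791
```

View pics/scene0.png

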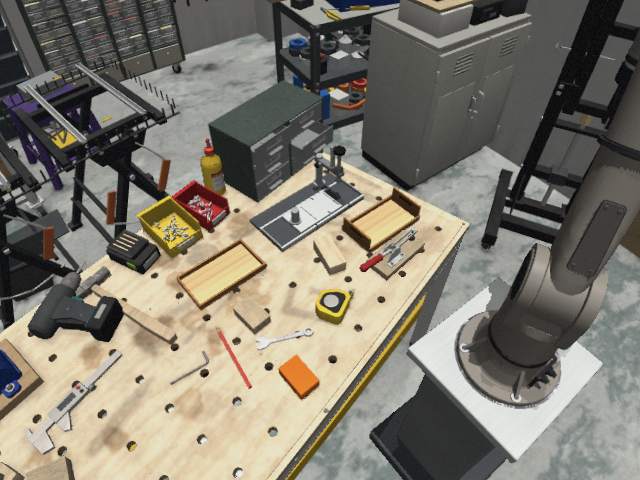

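Two blocks are present: middle at about (416, 390) with its length at 8°, and long at about (449, 145) with its length at -12°. The sled stands between the marks. I'll first go above the sled post and take a wrist look.

```bash
python3 -m handwheel '[1,378,762,0,-14, 1,378,762,0,-14, 1,378,762,0,-14, 1,378,762,0,-14, 1,378,762,0,-14, 1,378,762,0,-14, 1,378,762,0,-14, 1,378,762,0,-14, 1,378,762,0,-14, 1,378,762,0,-14, 1,378,762,0,-14, 1,378,762,0,-14, 1,378,762,0,-14, 1,378,762,0,-14, 1,378,762,0,-14, 1,378,762,0,-14, 1,378,762,0,-14, 1,378,762,0,-14, 1,378,762,0,-14, 1,378,762,0,-14]' 60
python3 - <<'E'
from h import *
im=imaging.get_image("wrist"); save(im,"w1"); P=cloud(im)
for t in ["sled_pad","gauge_top"]: find(im,t,0.2,P)
q=P.reshape(-1,3); q=q[~np.isnan(q[:,0])]
m=(abs(q[:,2]-62)<4)&(abs(q[:,0]-593)<40)&(abs(q[:,1]-149)<50); t=q[m]
print("post",m.sum(),t.mean(0) if m.sum() else 0, np.ptp(t,axis=0) if m.sum() else 0)
E
```

```text
clock: 2.85
ee_pos: [592.7, 146.8, 231.1]
ee_rot: [0.001, 0.999, 0.045, -0.0]
contact_force: [-0.1, -1.0, -0.3]
width: 85.5
gripper_force: 0.0
sled_pad p0.62 px [198. 377.] rect c(598 88) size 81 x 149 ang 5 ztop 21 zmed 19 rgb [146. 147. 144.]
gauge_top p0.66 px [257. 597.] rect c(607 -6) size 32 x 30 ang 62 ztop 180 zmed 178 rgb [34. 33. 35.]
post 595 [593.15817754 147.15509458  61.08784546] [20.90641726 21.01055204  5.63196698]
```

View pics/w1.png

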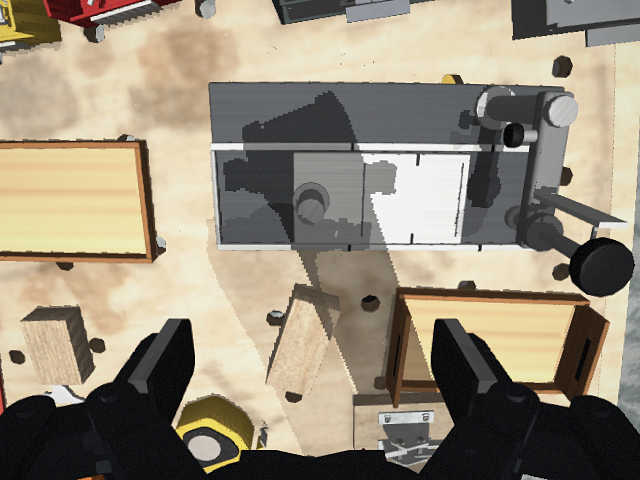

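The wrist picture shows the post at (row 205, col 310), the pad with centre ticks at (158, 418) and (238, 411), and rail ticks near (146, 352)/(247, 348) and (147, 529)/(247, 480). The blocks are at (345, 58) and (340, 303). I'll locate the rail ticks and go down to the post.

```bash
python3 - <<'E'
from h import *
im=imaging.get_image("wrist"); P=cloud(im)
for r,c in [(147,352),(247,349),(147,530),(247,480),(158,418),(238,411)]:
    print((r,c),np.round(np.nanmedian(P[r-1:r+2,c-1:c+2].reshape(-1,3),0),1))
E
python3 -m handwheel '[1,0,0,-120,0, 1,0,0,-120,0, 1,0,0,-120,0, 1,0,0,-180,0, 0.2,0,0,-206,0, 0.2,0,0,-206,0, 0.2,0,0,-206,0, -1,0,0,-206,0, -1,0,0,-206,0, -1,0,0,-206,0, -1,0,0,-206,0, -1,0,0,-206,0, -1,0,0,-206,0, -1,0,0,-206,0]' 60
```

```text
(147, 352) [640.1 116.2  15.8]
(247, 349) [551.5 108.4  16.4]
(147, 530) [659.6   7.8  98.3]
(247, 480) [561.9 -11.4  15.9]
(158, 418) [636.7  60.2  19.7]
(238, 411) [566.2  54.7  19.6]
clock: 4.45
ee_pos: [594.9, 148.7, 28.2]
ee_rot: [0.0, 0.999, 0.046, 0.002]
contact_force: [0.0, -1.0, 8.0]
width: 20.4
gripper_force: 58.5
```

```bash
python3 -m handwheel '[-1,0,0,2,0, -1,-1,10,2,0, -1,-2,20,2,0, -1,-3,30,2,0, -1,-4,40,2,0, -1,-4,48,2,0, -1,-5,55,2,0, -1,-5,55,2,0, -1,-5,55,2,0, -1,-5,55,2,0]' 60
python3 - <<'E'
from h import *
im=imaging.get_image("top"); P=cloud(im)
for t in ["sled_pad","middle_centre","long_centre"]: find(im,t,0.5,P)
E
```

```text
clock: 5.45
ee_pos: [588.5, 204.1, 28.2]
ee_rot: [-0.0, 0.999, 0.046, 0.001]
contact_force: [-0.3, -1.6, 4.9]
width: 21.1
gripper_force: 44.6
sled_pad p0.93 px [190. 336.] rect c(579 153) size 55 x 131 ang 5 ztop 25 zmed 21 rgb [99. 98. 95.]
middle_centre p0.90 px [253. 238.] rect c(418 391) size 75 x 48 ang 7 ztop 30 zmed 28 rgb [180. 155. 122.]
middle_centre p0.55 px [337. 239.] rect c(234 391) size 75 x 49 ang 4 ztop 30 zmed 28 rgb [203. 106.  10.]
long_centre p0.94 px [238. 339.] rect c(450 145) size 43 x 99 ang 79 ztop 34 zmed 32 rgb [171.  147.  115.5]
```

```bash
python3 -m handwheel '[0.2,0,0,0,0, 0.2,0,0,0,0, 0.2,0,0,0,0, 1,0,0,50,0, 1,0,0,100,0, 1,-30,33,140,2, 1,-172,187,172,2, 1,-172,187,172,2, 1,-172,187,172,2, 1,-172,187,172,2, 1,-172,187,172,2, 1,-172,187,172,2, 1,-172,187,172,2, 1,-172,187,172,2]' 60
python3 - <<'E'
from h import *
im=imaging.get_image("wrist"); save(im,"w2"); P=cloud(im)
for t in ["middle_centre","low_tray_floor","sled_pad"]: find(im,t,0.3,P)
E
```

```text
clock: 7.05
ee_pos: [417.2, 388.6, 198.6]
ee_rot: [0.001, 0.998, 0.062, -0.0]
contact_force: [-0.2, -1.1, -1.0]
width: 85.2
gripper_force: 0.0
middle_centre p0.97 px [205. 310.] rect c(417 390) size 75 x 48 ang 8 ztop 28 zmed 27 rgb [104.  92.  77.]
middle_centre p0.68 px [398. 287.] rect c(234 390) size 77 x 48 ang 3 ztop 28 zmed 27 rgb [206. 115.  55.]
low_tray_floor p0.61 px [ 45. 344.] rect c(542 385) size 63 x 191 ang 5 ztop 16 zmed 4 rgb [207. 189. 141.]
sled_pad p0.86 px [ 38. 602.] rect c(581 206) size 21 x 11 ang 71 ztop 54 zmed 20 rgb [183. 185. 181.]
```

View pics/w2.png

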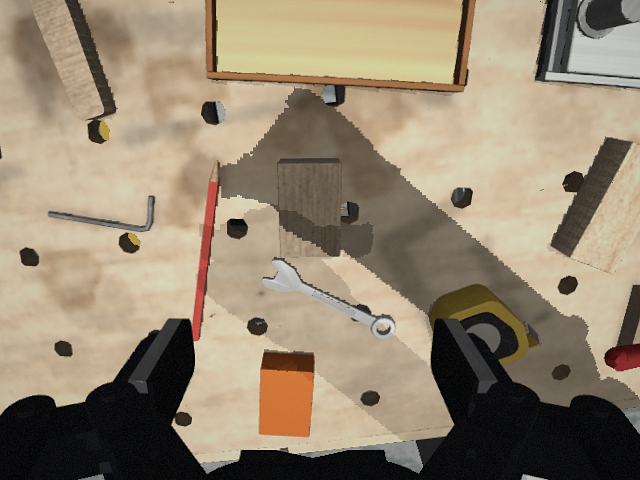

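Wrist picture: the middle block is centred at (205, 310) straight below the tool, with the pencil clear at col 210. I'll grasp it and lift.

```bash
python3 -m handwheel '[1,0,1,-50,0, 1,0,1,-100,0, 1,0,1,-150,0, 1,0,1,-180,0, 1,0,1,-191,0, 1,0,1,-191,0, -1,0,1,-191,0, -1,0,1,-191,0, -1,0,1,-191,0, -1,0,1,-191,0, -1,0,1,-191,0, -1,0,1,-191,0, -1,0,1,-191,0, -1,0,1,-150,0, -1,0,1,-100,0, -1,0,1,-100,0]' 60
```

```text
clock: 8.85
ee_pos: [419.3, 396.0, 106.7]
ee_rot: [-0.005, 0.998, 0.064, 0.006]
contact_force: [0.2, 1.3, -0.0]
width: 46.8
gripper_force: 63.1
```

```bash
python3 -m handwheel '[-1,179,-275,0,-3, -1,179,-275,0,-3, -1,179,-275,0,-3, -1,179,-275,0,-3, -1,179,-275,0,-3, -1,179,-275,0,-3, -1,179,-275,0,-3, -1,179,-275,0,-3, -1,179,-275,0,-3, -1,179,-275,0,-3]' 60
python3 - <<'E'
from h import *
im=imaging.get_image("wrist"); save(im,"w3"); P=cloud(im)
for t in ["middle_centre","sled_pad"]: find(im,t,0.3,P)
E
```

```text
clock: 9.85
ee_pos: [594.0, 118.4, 99.5]
ee_rot: [-0.0, 0.999, 0.039, -0.0]
contact_force: [0.7, 0.3, -0.6]
width: 46.7
gripper_force: 63.1
middle_centre p0.56 px [322. 312.] rect c(594 118) size 76 x 49 ang 4 ztop 117 zmed 116 rgb [95. 85. 72.]
sled_pad p0.97 px [223. 213.] rect c(591 199) size 21 x 9 ang 51 ztop 38 zmed 19 rgb [146. 148. 145.]
```

View pics/w3.png

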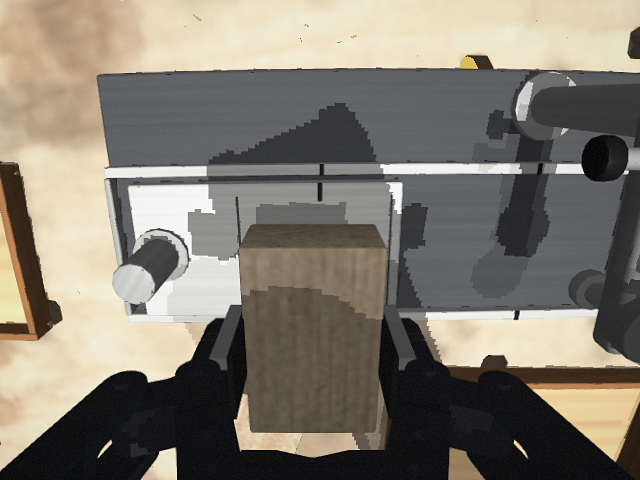

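The wrist picture shows the held block level, and the sled tick (190, 320) matches the rail's load tick (169, 321). Now I'll set the block on the pad.

```bash
python3 -m handwheel '[-1,2,-5,-40,0, -1,2,-5,-60,0, -1,2,-5,-66,0, -1,2,-5,-69,0, -1,2,-5,-70,0, -1,2,-5,-70,0, 0.5,2,-5,-70,0, 0.5,2,-5,-70,0, 0.5,2,-5,-70,0, 0.5,2,-5,-70,0, 0.4,2,-5,-20,0, 0.2,2,-5,30,0, 0.2,-5,87,30,0, 0.2,-5,87,30,0, 0.2,-5,87,30,0]' 60
python3 - <<'E'
from h import *
im=imaging.get_image("wrist"); save(im,"w4"); P=cloud(im)
for t in ["middle_centre","sled_pad"]: find(im,t,0.3,P)
q=P.reshape(-1,3); q=q[~np.isnan(q[:,0])]
m=(abs(q[:,2]-61)<3)&(abs(q[:,0]-588)<20)&(abs(q[:,1]-203)<20); t=q[m]; print("post",t.mean(0))
E
```

```text
clock: 11.5
ee_pos: [587.8, 212.9, 130.7]
ee_rot: [-0.003, 0.999, 0.043, 0.001]
contact_force: [-0.5, 1.7, 0.8]
width: 51.7
gripper_force: 0.0
middle_centre p0.80 px [238. 483.] rect c(598 112) size 76 x 49 ang 4 ztop 48 zmed 47 rgb [225. 203. 170.]
sled_pad p0.87 px [234. 370.] rect c(592 203) size 11 x 22 ang 2 ztop 33 zmed 19 rgb [142. 143. 140.]
post [587.00222692 203.21412506  61.07932987]
```

View pics/w4.png

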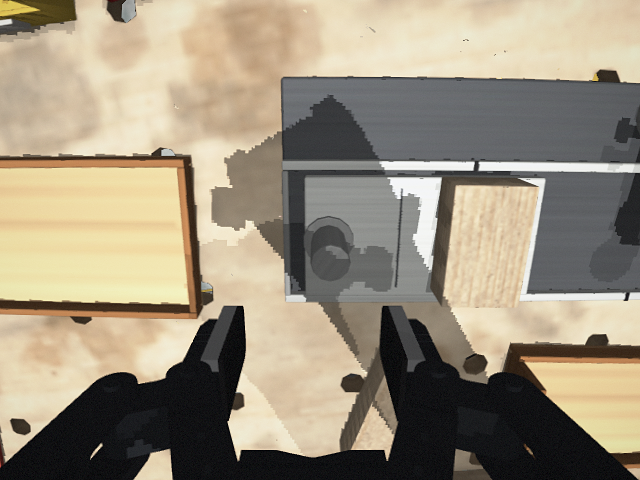

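The block sits across the pad at (238, 483), clear of the post at (250, 330). I'll grip the post and slide to the gauge mark.

```bash
python3 -m handwheel '[0.2,-3,0,-50,0, 0.2,-3,0,-90,0, 0.2,-3,0,-101,0, 0.2,-3,0,-101,0, -1,-3,0,-101,0, -1,-3,0,-101,0, -1,-3,0,-101,0, -1,-3,0,-101,0, -1,-3,0,-101,0, -1,-3,0,-101,0]' 60
python3 -m handwheel '[-1,1,-8,0,0, -1,2,-18,0,0, -1,3,-30,0,0, -1,4,-42,0,0, -1,5,-54,0,0, -1,6,-66,0,0, -1,7,-78,0,0, -1,8,-90,0,0, -1,9,-102,0,0, -1,10,-112,0,0, -1,10,-117,0,0, -1,10,-119,0,0, -1,10,-119,0,0, -1,10,-119,0,0]' 60
python3 - <<'E'
from h import *
im=imaging.get_image("wrist"); save(im,"w5"); P=cloud(im)
for t in ["middle_centre","gauge_top"]: find(im,t,0.3,P)
im=imaging.get_image("scene"); P=cloud(im)
for t in ["middle_centre","gauge_top"]: find(im,t,0.3,P)
E
```

```text
clock: 12.65
ee_pos: [588.8, 204.1, 30.9]
ee_rot: [-0.0, 0.999, 0.037, 0.002]
contact_force: [-0.3, -0.0, 6.4]
width: 20.6
gripper_force: 59.0
clock: 14.05
ee_pos: [598.9, 88.4, 30.9]
ee_rot: [-0.002, 0.999, 0.039, 0.003]
contact_force: [0.3, 5.4, 6.1]
width: 20.5
gripper_force: 59.3
middle_centre p0.60 px [311. 554.] rect c(608 -3) size 76 x 49 ang 5 ztop 48 zmed 47 rgb [104.  92.  78.]
gauge_top p0.70 px [395. 623.] rect c(606 -2) size 19 x 11 ang 11 ztop 81 zmed 78 rgb [59. 59. 59.]
middle_centre p0.97 px [377. 297.] rect c(230 390) size 75 x 48 ang 4 ztop 29 zmed 27 rgb [237. 135.  49.]
middle_centre p0.73 px [273. 222.] rect c(564 387) size 114 x 191 ang 4 ztop 16 zmed 5 rgb [236. 210. 152.]
middle_centre p0.68 px [190. 338.] rect c(603 -2) size 73 x 52 ang 4 ztop 50 zmed 46 rgb [112. 102.  85.]
gauge_top p0.44 px [152. 339.] rect c(602 -6) size 28 x 31 ang 31 ztop 181 zmed 172 rgb [34. 35. 37.]
```

View pics/w5.png

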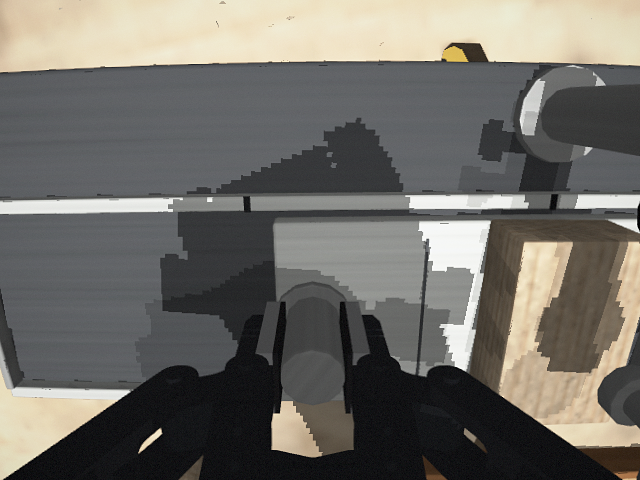

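The block is under the foot at (608, -3), with the mark at (606, -7). Release, rise, and hover over the button with the fingers shut.

```bash
python3 -m handwheel '[0.1,0,0,0,0, 0.1,0,0,0,0, 0.1,0,0,0,0, 0.1,0,0,50,0, 0.1,0,0,100,0, -1,0,0,150,0, -1,0,0,187,0, -1,8,-50,187,0, -1,8,-90,187,0, -1,8,-90,187,0, -1,8,-90,187,0, -1,8,-90,160,0, -1,8,-90,150,0, -1,8,-90,145,0, -1,8,-90,141,0, -1,8,-90,138,0, -1,8,-90,135,0, -1,8,-90,132,0, -1,8,-90,132,0, -1,8,-90,132,0]' 60
```

```text
clock: 16.35
ee_pos: [605.3, -5.3, 160.7]
ee_rot: [-0.0, 0.999, 0.038, 0.001]
contact_force: [0.3, 1.3, 1.4]
width: -0.0
gripper_force: 0.9
```

```bash
python3 -m handwheel '[-1,0,0,-2,0, -1,0,0,-3,0, -1,0,0,-4,0, -1,0,0,-5,0, -1,0,0,-6,0, -1,0,0,-6,0, -1,0,0,-6,0]' 60
```

```text
clock: 17.05
ee_pos: [605.4, -5.4, 156.1]
ee_rot: [0.0, 0.999, 0.037, 0.001]
contact_force: [-2.2, 0.6, 8.9]
width: -0.0
gripper_force: 5.0
```

Contact at about 9 N with the button at 156.1, so the block is about 28 mm thick. I'll hold, then rise and grip the post to return.

```bash
python3 -m handwheel '[-1,0,0,-7,0, -1,0,0,-7,0, -1,0,0,-7,0, -1,0,0,-7,0, -1,0,0,-7,0, -1,0,0,-7,0, -1,0,0,-7,0, -1,0,0,-7,0]' 60
python3 - <<'E'
from h import *
im=imaging.get_image("top"); P=cloud(im)
for t in ["long_centre","low_tray_floor","high_tray_floor"]: find(im,t,0.5,P)
E
python3 -m handwheel '[-1,0,0,20,0, -1,0,0,55,0, -1,0,0,55,0, 0.1,-8,50,55,0, 0.1,-8,90,55,0, 0.1,-8,90,0,0, 0.1,-8,90,-50,0, 0.1,-8,90,-100,0, 0.1,-8,90,-125,0, 0.1,-8,90,-130,0, 0.1,-8,90,-130,0, -1,-8,90,-130,0, -1,-8,90,-130,0, -1,-8,90,-130,0, -1,-8,90,-130,0, -1,-8,90,-130,0, -1,-8,90,-130,0]' 60
```

```text
clock: 17.85
ee_pos: [605.6, -5.3, 155.8]
ee_rot: [0.001, 0.999, 0.037, 0.001]
contact_force: [-15.7, 0.3, 42.2]
width: 0.1
gripper_force: 21.3
long_centre p0.86 px [239. 341.] rect c(451 145) size 45 x 100 ang 77 ztop 34 zmed 32 rgb [180. 161. 126.]
low_tray_floor p0.60 px [195. 243.] rect c(568 388) size 112 x 191 ang 4 ztop 17 zmed 6 rgb [180. 152. 100.]
high_tray_floor p0.80 px [235. 424.] rect c(459 -39) size 110 x 190 ang 2 ztop 25 zmed 6 rgb [120.   93.5  62. ]
clock: 19.75
ee_pos: [596.8, 86.9, 19.9]
ee_rot: [-0.001, 0.999, 0.038, 0.0]
contact_force: [-5.9, 3.6, 19.8]
width: 27.8
gripper_force: 59.3
```

I sent an extra 7 mm there (42 N, still under the limit), and the z at the post is now 11 mm too low. Open, raise and regrip.

```bash
python3 -m handwheel '[0.1,0,0,0,0, 0.1,0,0,0,0, 0.1,0,0,11,0, 0.1,0,0,11,0, 0.1,0,0,11,0, -1,0,0,11,0, -1,0,0,11,0, -1,0,0,11,0, -1,0,0,11,0, -1,0,0,11,0]' 60
python3 -m handwheel '[-1,-1,8,0,0, -1,-2,18,0,0, -1,-3,30,0,0, -1,-4,42,0,0, -1,-5,54,0,0, -1,-6,66,0,0, -1,-7,78,0,0, -1,-8,90,0,0, -1,-9,102,0,0, -1,-10,112,0,0, -1,-10,117,0,0, -1,-10,119,0,0, -1,-10,119,0,0, -1,-10,119,0,0]' 60
```

```text
clock: 20.75
ee_pos: [596.7, 85.3, 28.4]
ee_rot: [-0.0, 0.999, 0.038, -0.0]
contact_force: [-1.0, 2.4, 1.4]
width: 20.4
gripper_force: 58.6
clock: 22.15
ee_pos: [587.4, 200.9, 28.4]
ee_rot: [0.002, 0.999, 0.037, -0.0]
contact_force: [-0.2, -5.5, 5.0]
width: 20.2
gripper_force: 59.2
```

```bash
python3 -m handwheel '[0.1,0,0,0,0, 0.1,0,0,0,0, 0.1,0,0,0,0, 0.5,0,0,50,0, 0.5,0,0,100,0, 0.5,10,-50,130,0, 0.7,10,-91,130,0, 0.7,10,-91,130,0, 0.7,10,-91,130,0, 0.7,10,-91,130,0, 0.7,10,-91,130,0]' 60
python3 - <<'E'
from h import *
im=imaging.get_image("wrist"); P=cloud(im)
for t in ["middle_centre","sled_pad"]: find(im,t,0.3,P)
q=P.reshape(-1,3); q=q[~np.isnan(q[:,0])]
m=(abs(q[:,2]-61)<3)&(abs(q[:,0]-588)<20)&(abs(q[:,1]-203)<20); t=q[m]; print("post",t.mean(0))
E
```

```text
clock: 23.25
ee_pos: [596.2, 114.7, 157.9]
ee_rot: [-0.0, 0.999, 0.039, -0.0]
contact_force: [0.5, 0.5, 1.0]
width: 73.0
gripper_force: 0.0
middle_centre p0.93 px [225. 320.] rect c(599 109) size 76 x 48 ang 4 ztop 48 zmed 47 rgb [121. 107.  88.]
sled_pad p0.61 px [221. 234.] rect c(616 153) size 31 x 134 ang 31 ztop 29 zmed 19 rgb [150. 151. 148.]
post [588.9931129  199.6549524   61.02787869]
```

```bash
python3 -m handwheel '[0.7,2,-3,-50,0, 0.7,2,-3,-100,0, 0.7,2,-3,-129,0, 0.7,2,-3,-129,0, -1,2,-3,-129,0, -1,2,-3,-129,0, -1,2,-3,-129,0, -1,2,-3,-129,0, -1,2,-3,-129,0, -1,2,-3,-129,0, -1,2,-3,-80,0, -1,2,-3,-30,0, -1,2,-3,-30,0]' 60
python3 -m handwheel '[-1,-31,277,0,0, -1,-31,277,0,0, -1,-31,277,0,0, -1,-31,277,0,0, -1,-31,277,0,0, -1,-31,277,0,0, -1,-31,277,0,0, -1,-31,277,0,0, -1,-31,277,0,0]' 60
python3 - <<'E'
from h import *
im=imaging.get_image("wrist"); save(im,"w6"); P=cloud(im)
for t in ["middle_centre","low_tray_floor"]: find(im,t,0.3,P)
E
```

```text
clock: 24.7
ee_pos: [604.3, 111.3, 136.6]
ee_rot: [-0.001, 0.999, 0.037, 0.008]
contact_force: [0.3, 0.4, -0.6]
width: 46.3
gripper_force: 63.1
clock: 25.6
ee_pos: [568.8, 384.3, 128.1]
ee_rot: [0.001, 0.999, 0.036, 0.0]
contact_force: [-0.2, -0.5, -0.6]
width: 46.1
gripper_force: 63.0
middle_centre p0.77 px [325. 312.] rect c(567 383) size 77 x 49 ang 4 ztop 144 zmed 143 rgb [94. 84. 71.]
low_tray_floor p0.91 px [209. 303.] rect c(567 387) size 110 x 191 ang 4 ztop 17 zmed 5 rgb [149. 126.  94.]
```

View pics/w6.png

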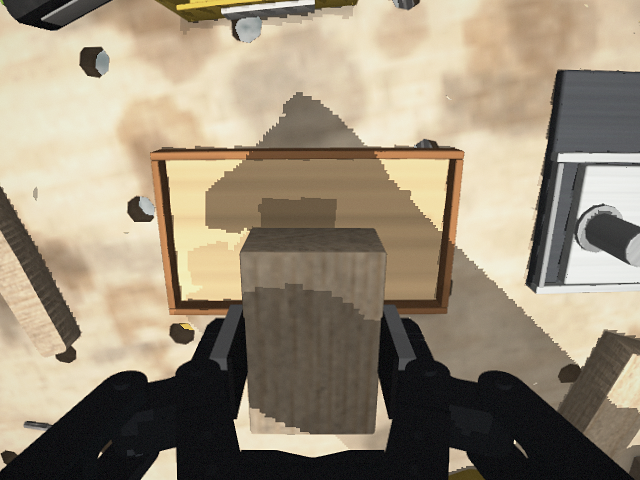

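The wrist picture shows the block held over the tray's middle. Put it down, then hover over the long block.

```bash
python3 -m handwheel '[-1,0,0,-50,0, -1,0,0,-95,0, -1,0,0,-107,0, -1,0,0,-111,0, -1,0,0,-112,0, -1,0,0,-112,0, 0.6,0,0,-112,0, 0.6,0,0,-112,0, 0.6,0,0,-112,0, 0.6,0,0,-112,0, 0.6,0,0,-60,0, 0.6,0,0,0,0, 0.6,0,0,60,0]' 60
python3 -m handwheel '[1,-118,-241,0,-16, 1,-118,-241,0,-16, 1,-118,-241,0,-16, 1,-118,-241,0,-16, 1,-118,-241,0,-16, 1,-118,-241,0,-16, 1,-118,-241,0,-16, 1,-118,-241,0,-16, 1,-118,-241,0,-16]' 60
python3 - <<'E'
from h import *
im=imaging.get_image("wrist"); P=cloud(im)
for t in ["long_centre","high_tray_floor"]: find(im,t,0.3,P)
im=imaging.get_image("top"); P=cloud(im)
for t in ["middle_centre","long_centre"]: find(im,t,0.3,P)
E
```

```text
clock: 27.05
ee_pos: [567.5, 386.4, 167.8]
ee_rot: [0.0, 0.999, 0.038, -0.0]
contact_force: [0.8, 0.5, 0.4]
width: 68.4
gripper_force: 0.0
clock: 27.95
ee_pos: [450.6, 147.3, 166.7]
ee_rot: [-0.001, 0.995, -0.101, 0.0]
contact_force: [-0.4, -0.3, 0.1]
width: 85.7
gripper_force: 0.0
long_centre p0.94 px [218. 318.] rect c(450 143) size 45 x 100 ang 78 ztop 32 zmed 31 rgb [125. 110.  91.]
high_tray_floor p0.85 px [161. 537.] rect c(458 -22) size 111 x 152 ang 3 ztop 18 zmed 5 rgb [215. 187. 140.]
middle_centre p0.73 px [338. 239.] rect c(234 391) size 75 x 49 ang 4 ztop 30 zmed 28 rgb [188.  98.  10.]
middle_centre p0.58 px [192. 240.] rect c(567 387) size 75 x 49 ang 4 ztop 35 zmed 33 rgb [166. 142. 111.]
long_centre p0.94 px [248. 336.] rect c(431 149) size 43 x 60 ang 76 ztop 35 zmed 32 rgb [84. 73. 59.]
```

```bash
python3 -m handwheel '[1,0,-2,-50,0, 1,0,-2,-100,0, 1,0,-2,-140,0, 1,0,-2,-156,0, 1,0,-2,-156,0, -1,0,-2,-156,0, -1,0,-2,-156,0, -1,0,-2,-156,0, -1,0,-2,-156,0, -1,0,-2,-156,0, -1,0,-2,-156,0, -1,0,-2,-156,0, -1,0,-2,-110,0, -1,0,-2,-65,0, -1,0,-2,-40,0, -1,0,-2,-40,0]' 60
python3 -m handwheel '[-1,146,-33,0,16, -1,146,-33,0,16, -1,146,-33,0,16, -1,146,-33,0,16, -1,146,-33,0,16, -1,146,-33,0,16, -1,146,-33,0,16]' 60
python3 - <<'E'
from h import *
im=imaging.get_image("wrist"); save(im,"w7"); P=cloud(im)
for t in ["long_centre","sled_pad"]: find(im,t,0.3,P)
E
```

```text
clock: 29.85
ee_pos: [453.0, 144.6, 130.8]
ee_rot: [-0.001, 0.995, -0.102, 0.005]
contact_force: [0.4, 0.4, -1.2]
width: 43.8
gripper_force: 61.7
clock: 30.55
ee_pos: [594.3, 111.2, 126.1]
ee_rot: [0.0, 0.999, 0.038, -0.001]
contact_force: [-0.0, 0.0, -0.5]
width: 43.9
gripper_force: 61.7
long_centre p0.83 px [314. 312.] rect c(595 111) size 97 x 46 ang 4 ztop 146 zmed 145 rgb [111.  99.  84.]
long_centre p0.42 px [308. 606.] rect c(607 -4) size 6 x 10 ang 69 ztop 143 zmed 126 rgb [58. 58. 58.]
sled_pad p0.72 px [213. 204.] rect c(593 196) size 21 x 9 ang 49 ztop 47 zmed 19 rgb [203. 204. 201.]
```

View pics/w7.png

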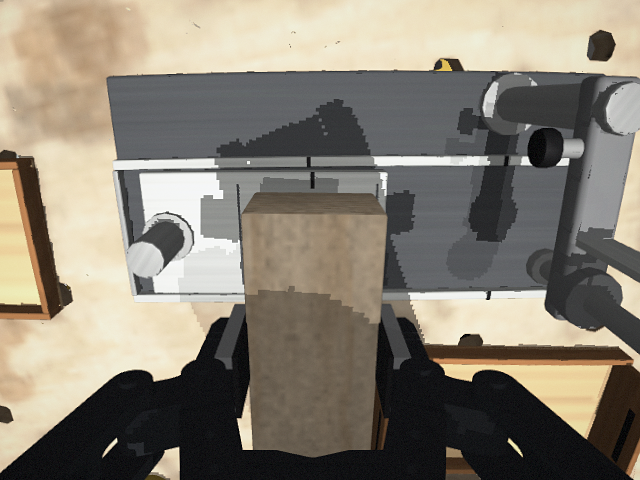

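Held block at (314, 312) is level, above the pad. Set it down, then grip the post and slide.

```bash
python3 -m handwheel '[-1,2,0,-45,0, -1,2,0,-80,0, -1,2,0,-90,0, -1,2,0,-93,0, -1,2,0,-95,0, -1,2,0,-95,0, 0.5,2,0,-95,0, 0.5,2,0,-95,0, 0.5,2,0,-95,0, 0.5,2,0,-95,0, 0.4,2,0,-50,0, 0.2,2,0,0,0, 0.2,-8,89,0,0, 0.2,-8,89,0,0, 0.2,-8,89,0,0, 0.2,-8,89,0,0]' 60
python3 - <<'E'
from h import *
im=imaging.get_image("wrist"); P=cloud(im)
for t in ["long_centre"]: find(im,t,0.3,P)
q=P.reshape(-1,3); q=q[~np.isnan(q[:,0])]
m=(abs(q[:,2]-61)<3)&(abs(q[:,0]-588)<20)&(abs(q[:,1]-203)<20); t=q[m]; print("post",t.mean(0))
E
python3 -m handwheel '[0.2,0,0,-50,0, 0.2,0,0,-90,0, 0.2,0,0,-97,0, 0.2,0,0,-97,0, -1,0,0,-97,0, -1,0,0,-97,0, -1,0,0,-97,0, -1,0,0,-97,0, -1,0,0,-97,0, -1,0,0,-97,0]' 60
```

```text
clock: 32.3
ee_pos: [587.3, 200.9, 126.4]
ee_rot: [0.0, 0.999, 0.039, -0.0]
contact_force: [0.0, -0.6, 0.3]
width: 51.3
gripper_force: 0.0
long_centre p0.84 px [236. 467.] rect c(598 110) size 101 x 46 ang 4 ztop 52 zmed 51 rgb [242. 229. 197.]
post [589.19434476 200.38621438  61.07031616]
clock: 33.4
ee_pos: [589.9, 200.5, 32.1]
ee_rot: [-0.001, 0.999, 0.037, 0.002]
contact_force: [0.5, 0.9, 7.2]
width: 20.6
gripper_force: 59.0
```

```bash
python3 -m handwheel '[-1,1,-8,0,0, -1,2,-18,0,0, -1,3,-30,0,0, -1,4,-42,0,0, -1,5,-54,0,0, -1,6,-66,0,0, -1,7,-78,0,0, -1,8,-90,0,0, -1,9,-102,0,0, -1,10,-110,0,0, -1,10,-115,0,0, -1,10,-117,0,0, -1,10,-117,0,0, -1,10,-117,0,0]' 60
python3 - <<'E'
from h import *
for c in ("wrist","scene"):
    im=imaging.get_image(c); P=cloud(im)
    for t in ["long_centre"]: find(im,t,0.3,P)
E
python3 -m handwheel '[0.1,0,0,0,0, 0.1,0,0,0,0, 0.1,0,0,0,0, 0.1,0,0,50,0, 0.1,0,0,100,0, -1,0,0,150,0, -1,0,0,187,0, -1,8,-50,187,0, -1,8,-88,187,0, -1,8,-88,187,0, -1,8,-88,187,0, -1,8,-88,160,0, -1,8,-88,150,0, -1,8,-88,144,0, -1,8,-88,140,0, -1,8,-88,137,0, -1,8,-88,134,0, -1,8,-88,134,0, -1,8,-88,134,0]' 60
```

```text
clock: 34.8
ee_pos: [600.0, 86.7, 32.1]
ee_rot: [-0.002, 0.999, 0.039, 0.003]
contact_force: [-0.1, 5.1, 5.6]
width: 20.3
gripper_force: 59.3
long_centre p0.82 px [306. 556.] rect c(609 -4) size 100 x 47 ang 4 ztop 52 zmed 51 rgb [111. 100.  84.]
long_centre p0.74 px [192. 338.] rect c(597 -4) size 85 x 48 ang 4 ztop 54 zmed 50 rgb [116. 104.  85.]
long_centre p0.48 px [210. 319.] rect c(592 89) size 47 x 14 ang 79 ztop 46 zmed 20 rgb [91. 94. 92.]
clock: 36.9
ee_pos: [606.3, -5.2, 163.8]
ee_rot: [-0.0, 0.999, 0.038, 0.001]
contact_force: [-1.1, 1.2, 2.0]
width: 0.1
gripper_force: 0.8
```

```bash
python3 -m handwheel '[-1,0,0,-2,0, -1,0,0,-3,0, -1,0,0,-4,0, -1,0,0,-5,0, -1,0,0,-5,0, -1,0,0,-5,0, -1,0,0,-5,0]' 60
```

```text
clock: 37.6
ee_pos: [606.4, -5.3, 160.1]
ee_rot: [0.0, 0.999, 0.037, 0.001]
contact_force: [-2.5, 0.4, 9.5]
width: 0.1
gripper_force: 4.7
```

```bash
python3 -m handwheel '[-1,0,0,0,0, -1,0,0,0,0, -1,0,0,0,0, -1,0,0,0,0, -1,0,0,0,0, -1,0,0,0,0, -1,0,0,0,0, -1,0,0,0,0]' 60
python3 -m handwheel '[-1,0,0,20,0, -1,0,0,50,0, -1,0,0,50,0, 0.1,-8,50,50,0, 0.1,-8,88,50,0, 0.1,-8,88,0,0, 0.1,-8,88,-50,0, 0.1,-8,88,-100,0, 0.1,-8,88,-125,0, 0.1,-8,88,-128,0, 0.1,-8,88,-128,0, -1,-8,88,-128,0, -1,-8,88,-128,0, -1,-8,88,-128,0, -1,-8,88,-128,0, -1,-8,88,-128,0]' 60
python3 -m handwheel '[-1,-1,8,0,0, -1,-2,18,0,0, -1,-3,30,0,0, -1,-4,42,0,0, -1,-5,54,0,0, -1,-6,66,0,0, -1,-7,78,0,0, -1,-8,90,0,0, -1,-9,102,0,0, -1,-10,112,0,0, -1,-10,117,0,0, -1,-10,120,0,0, -1,-10,120,0,0, -1,-10,120,0,0, -1,-10,120,0,0, -1,-10,120,0,0]' 60
```

```text
clock: 38.4
ee_pos: [606.5, -5.4, 160.1]
ee_rot: [0.0, 0.999, 0.037, 0.001]
contact_force: [-2.7, 1.3, 9.7]
width: -0.0
gripper_force: 4.7
clock: 40.0
ee_pos: [599.8, 84.3, 32.9]
ee_rot: [-0.001, 0.999, 0.038, 0.002]
contact_force: [-0.6, 2.7, 6.2]
width: 20.4
gripper_force: 58.8
clock: 41.6
ee_pos: [590.9, 196.5, 33.0]
ee_rot: [0.004, 0.999, 0.036, 0.002]
contact_force: [-0.7, -9.4, 11.3]
width: 20.5
gripper_force: 59.7
```

```bash
python3 -m handwheel '[-1,0,1,0,0, -1,0,2,0,0, -1,0,3,0,0, -1,0,4,0,0, -1,0,4,0,0, -1,0,4,0,0, -1,0,4,0,0]' 60
python3 - <<'E'
from h import *
im=imaging.get_image("scene"); P=cloud(im); save(im,"s2")
for t in ["long_centre","middle_centre","gauge_top"]: find(im,t,0.3,P)
E
```

```text
clock: 42.3
ee_pos: [590.8, 197.5, 33.0]
ee_rot: [0.006, 0.999, 0.035, 0.001]
contact_force: [-1.2, -13.6, 13.4]
width: 20.2
gripper_force: 60.0
long_centre p0.92 px [209. 310.] rect c(597 108) size 101 x 47 ang 2 ztop 55 zmed 52 rgb [228. 212. 173.]
middle_centre p0.95 px [376. 301.] rect c(230 390) size 76 x 47 ang 4 ztop 29 zmed 27 rgb [238. 136.  49.]
middle_centre p0.88 px [267. 223.] rect c(563 386) size 79 x 48 ang 4 ztop 34 zmed 32 rgb [217. 193. 158.]
gauge_top p0.73 px [154. 338.] rect c(603 -5) size 27 x 29 ang 75 ztop 181 zmed 175 rgb [34. 34. 36.]
gauge_top p0.50 px [267. 225.] rect c(563 386) size 78 x 50 ang 5 ztop 34 zmed 32 rgb [217.  193.  157.5]
```

View pics/s2.png

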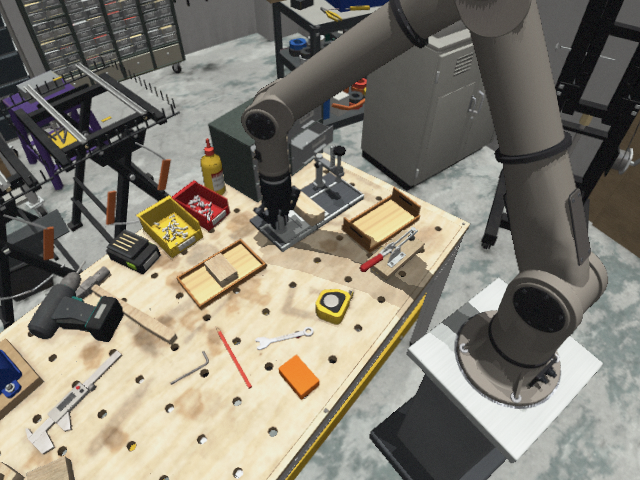

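The scene shows the long block on the sled (209, 310), the middle block in the low tray and the gauge up. Release, and check the sled and block from above.

```bash
python3 -m handwheel '[0.1,0,-5,0,0, 0.1,0,-5,0,0, 0.1,0,-5,0,0, 0.5,0,-5,50,0, 0.5,0,-5,100,0, 0.5,10,-50,128,0, 0.7,10,-98,128,0, 0.7,10,-98,128,0, 0.7,10,-98,128,0, 0.7,10,-98,128,0, 0.7,10,-98,128,0]' 60
python3 - <<'E'
from h import *
im=imaging.get_image("wrist"); P=cloud(im)
for t in ["long_centre","high_tray_floor"]: find(im,t,0.3,P)
q=P.reshape(-1,3); q=q[~np.isnan(q[:,0])]
m=(abs(q[:,2]-61)<3)&(abs(q[:,0]-588)<20)&(abs(q[:,1]-200)<22); t=q[m]; print("post",t.mean(0))
E
```

```text
clock: 43.6
ee_pos: [597.2, 111.0, 157.9]
ee_rot: [-0.001, 0.999, 0.039, -0.0]
contact_force: [-0.2, 0.4, 0.7]
width: 72.8
gripper_force: 0.0
long_centre p0.97 px [228. 319.] rect c(599 107) size 101 x 45 ang 3 ztop 52 zmed 51 rgb [143. 126. 104.]
high_tray_floor p0.60 px [373. 490.] rect c(465 -39) size 89 x 187 ang 3 ztop 40 zmed 5 rgb [147. 123.  89.]
post [590.50590477 196.44386246  60.98975036]
```

```bash
python3 -m handwheel '[0.7,1,-1,-50,0, 0.7,1,-1,-100,0, 0.7,1,-1,-128,0, 0.7,1,-1,-128,0, -1,1,-1,-128,0, -1,1,-1,-128,0, -1,1,-1,-128,0, -1,1,-1,-128,0, -1,1,-1,-128,0, -1,1,-1,-128,0, -1,1,-1,-80,0, -1,1,-1,-35,0, -1,1,-1,-20,0, -1,1,-1,-20,0]' 60
python3 -c "
from plant import arm
print(arm.observe()['joints'])"
```

```text
clock: 45.15
ee_pos: [600.9, 108.0, 141.8]
ee_rot: [-0.0, 0.999, 0.037, 0.003]
contact_force: [0.2, 0.2, -0.6]
width: 43.6
gripper_force: 62.7
[ 0.1074149   0.43530662 -0.46389716  1.72746634  0.22426619  1.02459021
 -1.93110539]
```

```bash
python3 -m handwheel '[-1,-139,-147,0,89, -1,-139,-147,0,89, -1,-139,-147,0,89, -1,-139,-147,0,89, -1,-139,-147,0,89, -1,-139,-147,0,89, -1,-139,-147,0,89, -1,-139,-147,0,89, -1,-139,-147,0,89, -1,-139,-147,0,89, -1,-139,-147,0,89, -1,-139,-147,0,89, -1,-139,-147,0,89, -1,-139,-147,0,89]' 60
python3 - <<'E'
from h import *
im=imaging.get_image("wrist"); save(im,"w8"); P=cloud(im)
for t in ["long_centre","high_tray_floor"]: find(im,t,0.3,P)
print(arm.observe()["joints"][6])
E
```

```text
clock: 46.55
ee_pos: [459.3, -39.5, 137.7]
ee_rot: [-0.001, 0.687, 0.727, -0.0]
contact_force: [-0.2, 0.4, -1.2]
width: 43.8
gripper_force: 62.8
long_centre p0.80 px [316. 315.] rect c(460 -40) size 45 x 97 ang 3 ztop 157 zmed 156 rgb [110.  98.  83.]
long_centre p0.47 px [139. 310.] rect c(458 -23) size 111 x 145 ang 3 ztop 18 zmed 5 rgb [186. 133.  94.]
long_centre p0.35 px [212. 590.] rect c(603 -5) size 18 x 11 ang 64 ztop 79 zmed 78 rgb [67. 68. 67.]
high_tray_floor p0.72 px [142. 307.] rect c(458 -23) size 111 x 145 ang 3 ztop 18 zmed 5 rgb [185. 131.  94.]
-0.11392468523425604
```

View pics/w8.png

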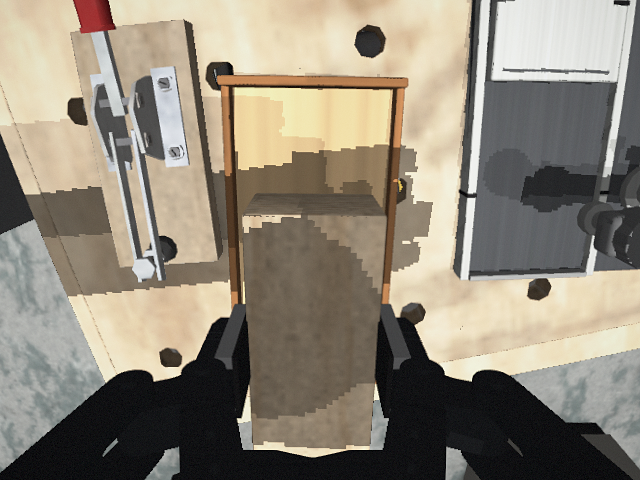

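The picture shows the block aligned inside the high tray's outline (cols 230–395). Lower and release.

```bash
python3 -m handwheel '[-1,0,0,-50,0, -1,0,0,-95,0, -1,0,0,-112,0, -1,0,0,-118,0, -1,0,0,-120,0, -1,0,0,-120,0, 0.3,0,0,-120,0, 0.3,0,0,-120,0, 0.3,0,0,-120,0, 0.3,0,0,-120,0, 0.3,0,0,-80,0, 0.3,0,0,-40,0, 0.3,0,0,0,0, 0.3,0,0,30,0]' 60
python3 -m handwheel '[0.2,131,236,0,-89, 0.2,131,236,0,-89, 0.2,131,236,0,-89, 0.2,131,236,0,-89, 0.2,131,236,0,-89, 0.2,131,236,0,-89, 0.2,131,236,0,-89, 0.2,131,236,0,-89, 0.2,131,236,0,-89, 0.2,131,236,0,-89, 0.2,131,236,0,-89, 0.2,131,236,0,-89, 0.2,131,236,0,-89]' 60
python3 - <<'E'
from h import *
im=imaging.get_image("wrist"); save(im,"w9"); P=cloud(im)
q=P.reshape(-1,3); q=q[~np.isnan(q[:,0])]
m=(abs(q[:,2]-61)<3)&(abs(q[:,0]-588)<20)&(abs(q[:,1]-200)<22); t=q[m]; print("post",t.mean(0))
im=imaging.get_image("top"); P=cloud(im)
for t in ["long_centre","high_tray_floor"]: find(im,t,0.3,P)
E
```

```text
clock: 48.1
ee_pos: [460.5, -39.3, 170.9]
ee_rot: [0.001, 0.686, 0.727, 0.001]
contact_force: [0.7, -1.2, 0.1]
width: 55.5
gripper_force: 0.0
clock: 49.4
ee_pos: [590.7, 196.5, 168.3]
ee_rot: [0.0, 0.999, 0.039, -0.0]
contact_force: [-0.5, -0.2, 0.2]
width: 51.1
gripper_force: 0.0
post [590.5999596  197.1072203   61.06649244]
long_centre p0.83 px [246. 414.] rect c(431 -38) size 45 x 94 ang 1 ztop 39 zmed 37 rgb [188. 167. 130.]
high_tray_floor p0.96 px [232. 395.] rect c(442 33) size 101 x 83 ang 61 ztop 31 zmed 6 rgb [180. 151. 100.]
```

View pics/w9.png

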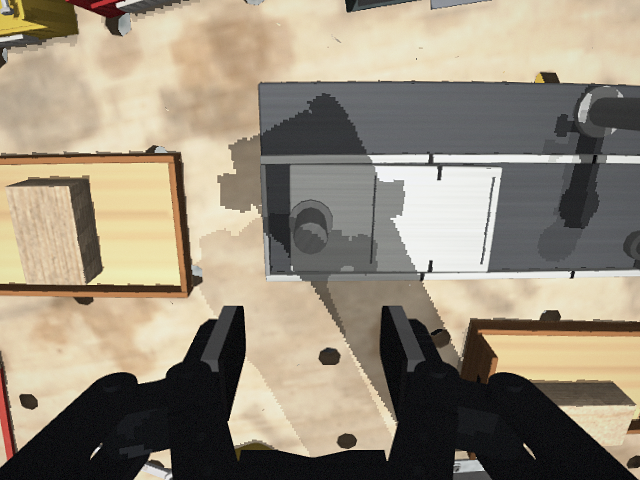

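The sled tick (172, 439) sits about 5.5 mm short of the rail's load tick (158, 431). The middle block is in the low tray at (235, 50) and the long block in the high tray at (400, 580). I'll nudge the sled home with a higher grip.

```bash
python3 -m handwheel '[0.2,0,0,-50,0, 0.2,0,0,-100,0, 0.2,0,0,-128,0, 0.2,0,0,-132,0, 0.2,0,0,-132,0, -1,0,0,-132,0, -1,0,0,-132,0, -1,0,0,-132,0, -1,0,0,-132,0, -1,0,0,-132,0, -1,0,0,-132,0]' 60
python3 -m handwheel '[-1,0,2,0,0, -1,-1,4,0,0, -1,-1,6,0,0, -1,-1,7,0,0, -1,-1,7,0,0, -1,-1,7,0,0, -1,-1,7,0,0, -1,-1,7,0,0]' 60
```

```text
clock: 50.7
ee_pos: [592.6, 197.6, 39.0]
ee_rot: [-0.001, 0.999, 0.038, 0.002]
contact_force: [-0.9, 0.1, 6.0]
width: 20.1
gripper_force: 58.7
clock: 51.5
ee_pos: [592.5, 198.0, 39.0]
ee_rot: [0.004, 0.999, 0.036, 0.002]
contact_force: [-0.4, -8.9, 11.1]
width: 20.1
gripper_force: 59.4
```

```bash
python3 -m handwheel '[-1,-3,0,-2,0, -1,-4,2,-2,0, -1,-4,4,-2,0, -1,-4,4,-2,0, -1,-4,6,-2,0, -1,-4,6,-2,0]' 60
```

```text
clock: 52.1
ee_pos: [592.1, 200.7, 39.1]
ee_rot: [0.006, 0.999, 0.035, 0.004]
contact_force: [2.8, -14.9, 18.8]
width: 19.9
gripper_force: 60.3
```

```bash
python3 -m handwheel '[0.2,2,-3,2,0, 0.2,2,-3,2,0, 0.2,2,-3,2,0, 0.2,2,-3,50,0, 0.2,2,-3,100,0, 0.2,2,-3,135,0, 0.2,2,-3,135,0, 0.2,2,-3,135,0]' 60
python3 - <<'E'
from h import *
im=imaging.get_image("wrist"); save(im,"w10"); P=cloud(im)
q=P.reshape(-1,3); q=q[~np.isnan(q[:,0])]
m=(abs(q[:,2]-61)<3)&(abs(q[:,0]-588)<20)&(abs(q[:,1]-200)<22); t=q[m]; print("post",t.mean(0))
m=(abs(q[:,2]-20)<2)&(abs(q[:,0]-600)<35)&(abs(q[:,1]-110)<40); print("pad z",np.median(q[m,2]))
find(im,"high_tray_floor",.3,P)
E
```

```text
clock: 52.9
ee_pos: [587.5, 207.5, 169.7]
ee_rot: [-0.0, 0.999, 0.038, 0.0]
contact_force: [-0.4, -0.5, -0.4]
width: 51.2
gripper_force: 0.0
post [589.88477225 200.43801544  61.10898909]
pad z 19.330422148472962
high_tray_floor p0.92 px [348. 561.] rect c(478 -34) size 191 x 93 ang 75 ztop 18 zmed 5 rgb [224. 193. 144.]
```

```bash
python3 -m handwheel '[1,-160,100,80,0, 1,-160,100,80,0, 1,-160,100,80,0, 1,-160,100,80,0, 1,-160,100,80,0, 1,-160,100,80,0, 1,-160,100,80,0]' 60
python3 - <<'E'
from h import *
for c in ("top","scene"):
    im=imaging.get_image(c); P=cloud(im); save(im,c+"9")
    for t in ["long_centre","high_tray_floor","middle_centre","low_tray_floor","gauge_top"]: find(im,t,0.3,P)
E
```

```text
clock: 53.7
ee_pos: [428.2, 305.0, 247.7]
ee_rot: [0.001, 0.999, 0.037, -0.001]
contact_force: [0.1, -0.7, -0.9]
width: 85.2
gripper_force: 0.0
long_centre p0.74 px [243. 421.] rect c(432 -41) size 46 x 100 ang 2 ztop 39 zmed 37 rgb [182. 162. 127.]
high_tray_floor p0.92 px [232. 423.] rect c(458 -38) size 98 x 188 ang 2 ztop 36 zmed 6 rgb [180. 148.  98.]
middle_centre p0.92 px [338. 238.] rect c(234 391) size 75 x 49 ang 4 ztop 30 zmed 28 rgb [186.  96.  10.]
gauge_top p0.75 px [151. 415.] rect c(606 -6) size 29 x 30 ang 44 ztop 182 zmed 180 rgb [40. 39. 40.]
long_centre p0.56 px [222. 388.] rect c(429 -41) size 47 x 104 ang 4 ztop 38 zmed 36 rgb [239. 223. 184.]
high_tray_floor p0.57 px [219. 375.] rect c(455 -40) size 99 x 192 ang 2 ztop 42 zmed 11 rgb [126.  97.  62.]
middle_centre p0.83 px [377. 300.] rect c(230 390) size 75 x 48 ang 4 ztop 30 zmed 27 rgb [239. 137.  50.]
middle_centre p0.77 px [266. 223.] rect c(564 387) size 79 x 49 ang 4 ztop 34 zmed 32 rgb [219. 195. 160.]
low_tray_floor p0.78 px [277. 215.] rect c(563 387) size 114 x 190 ang 4 ztop 17 zmed 6 rgb [236. 211. 153.]
gauge_top p0.68 px [151. 339.] rect c(602 -4) size 30 x 28 ang 30 ztop 181 zmed 172 rgb [36.5 36.5 38. ]
```

View pics/top9.png

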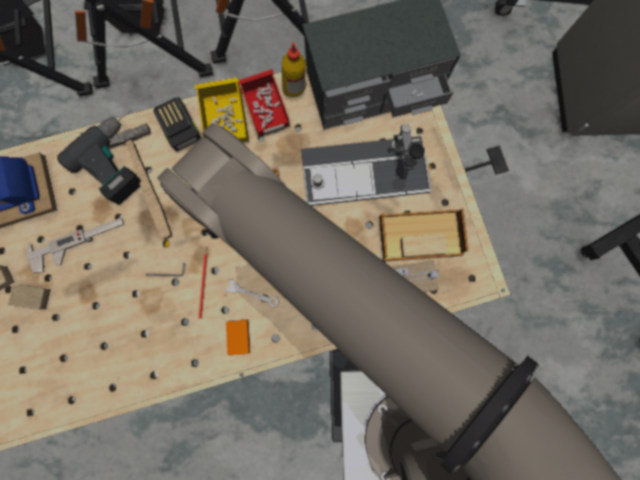

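The top picture shows the long block flat in the high tray at (245, 425), the sled empty at the load mark (180, 345) and the gauge up. The scene camera confirms the middle block is in the low tray.

```bash
python3 -c "
from plant import job
print(job.hand_in())"
```

```text
the job is handed in; nothing more can be done
None
```

I handed in the job, but the hand-in gave no verdict: of the two blocks present, the middle block read about 28 mm and is in the low tray, and the long block read about 32 mm and is in the high-ended tray; the sled is empty about 2.5 mm from the load mark and the gauge is up.

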